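# Close the leaf-plate press

### The arm

A 6-joint arm with a two-finger parallel gripper is mounted at the origin on the work surface. World frame = base frame: x ahead of the robot, y to its left, z up, the work surface at z = 0. Lengths are in m, angles in rad, forces in N, time in s.
With the tool pointing down it reaches from about 0.275 to 0.85 m from the base axis. Payload 5.2 kg.
Tool frame: the origin (TCP) lies midway between the tips of the shut fingers; the grasp point (between the pads) lies 19 mm behind it; z points along the fingers, y is the line along which they close (so a half turn about z gives the same grasp; the last joint's range is limited). The gripper opens to 85 mm and grips with 20 to 120 N. Pads are 22 mm wide; open, the fingers measure 114 mm over their backs; the gripper's body (76 mm by 85 mm) begins 54 mm behind the grasp point. The pads swing forward as they close: fully open they stand 13 mm farther back than shut.
Start: joints at [-1.519, 0.259, 1.535, -0, 1.348, -0.203], TCP at [0.139, -0.532, 0.201] pointing down, gripper open.
Joint ranges: [-3.14, 3.14], [-0.91, 2.08], [0.19, 2.58], [-1.22, 4.36], [0.22, 2.71], [-3.12, 3.12]. Speed limits (rad/s): [2.57, 2.57, 3.14, 3.14, 3.14, 3.14].

### API

Orientations are given as a rotation vector (axis times angle).
In Python, from bench import * gives the robot as it stands.
- The arm moves only by the tool carry_out, never from a script. Its argument "motion" is text: rows parted by semicolons, each of 7 numbers parted by spaces: the shift along the tool's x, y, z in units of 30 mm (1.0 is 30 mm), then the turn, a rotation vector about the tool's x, y, z in units of 5 degrees (1.0 is 5 degrees), then the opening, from 0 (shut) to 1 (fully open). A call has exactly 5 rows; each row is the pose to reach, as a shift and turn from the pose commanded when the call began, along the tool's axes at that moment; what a row does not reach only later rows make up. A row lasts 1/12 s, in which the tool goes at most 41.7 mm and 7.16 degrees, less where a joint would pass 70% of its speed; a pose out of reach is approached as far as the arm can. A call with a gripper value outside its range is refused whole. The fingers move at their own pace and stop on an object; the grip force is fixed at half the most. Time passes only in rows, so rows that repeat a pose let the fingers close, or fill a call up. It gives the time, the measured TCP pose, the force, the opening and the grip force at its end, in the units of the state.
- get_state(): the state, without advancing time (a new reading comes with each control period).
- read_camera(name): name is "scene" or "top" or "wrist"; returns (picture, depth): 400x640x3 uint8, red, green, blue; 400x640 float32, m along the optical axis (not along the pixel's ray), 0 where there is no reading.
- camera_model(name): a dict with "intrinsics" (3x3 intrinsics, pixels), "world_to_cam" (4x4, takes a point from world to camera coordinates). Camera axes: x right, y up, looking along -z (the intrinsics and any distortion apply to the point x, -y, -z); pixel columns grow to the right and rows downward; lengths in m; the calibration is good to about 2 mm. A picture is of the moment at which its call begins: read the wrist's pose just before it. camera_model takes no time and is no camera call; for the wrist camera it gives the pose at the moment of the call.
- hand_in(): hands the job in; it is judged then, once.
The state is a dict: "clock": time; "joint_positions": joint angles; "dq": joint speeds; "tau": joint torques, N m; "position": TCP position; "tool_rot": TCP orientation; "ft_force": force on the tool from outside, world axes, zero at the start; "moment": the same for the moment, N m; "finger_gap": finger opening in m; "grasp_force": force on a finger pad.
Only numpy, scipy, OpenCV 4.12 (cv2) and the standard library are available. Lean on these libraries where they do the work, as an engineer would, in place of code of your own. Each camera call takes 0.05 s, during which the arm holds its last target. There are 200 camera calls.

### The job

Get the leaf-plate press ready to press a round bowl: with a finger, push its swing arm round until the pressing head is centred over the round mould (not the square one), and only then push the lock lever on top of the column clockwise, seen from above, right up to its stop pin. Push only: do not grip or lift the arm or the lever, and leave the tins, bowls and other loose things where they stand.

Things in the scene. Friction and masses are not known exactly. Their poses are not given: they have to be found in the camera images.
- column (a point): Axis of the press column, at the height of the swing arm's top (119 mm above the table). Column 28 mm across on a dark steel base plate 260 x 440 mm, 12 mm thick (45 mm behind to 215 mm ahead of the column), bolted to the table; the lock lever sits on top, above the arm. z is up; x points ahead, midway between the two moulds.
- swing_arm (a joint): Angle of the swing arm about the column, rad, counter-clockwise from above positive; 0 along the x axis of column, free from -1.5 to 1.5. It turns stiffly (0.3 Nm) and stays where it is left.
- bar_mid (a point): The swing arm: a level grey bar 20 mm wide, 24 mm high (underside 95 mm, top 119 mm above the table), bare between 26 and 115 mm from the column axis. This point: middle of the bar's top face, 90 mm from the column axis; x points outward along the bar.
- head (a point): Centre of the pressing head, 160 mm from the column axis, given at 119 mm above the table. An aluminium disc of 90 mm diameter under the arm's outer end (underside 62 mm, upper edge 95 mm above the table) with a 48 mm boss on top, up to 126 mm.
- press_lift (a joint): How far the swing arm is lifted up along its column, m: 0 when it rests; it could rise by 12 mm, which is not wanted.
- round_mouth (a point): Centre of the open mouth of the round aluminium mould: outer diameter 120 mm, rim 54 mm above the table, fixed. It lies 160 mm from the column axis, 60 degrees to the left or to the right of the x axis of column; the square mould is on the other side.
- square_mouth (a point): Centre of the open mouth of the square aluminium mould, 120 x 120 mm, rim 54 mm above the table, fixed. Not to be used.
- lock_lever (a joint): Angle of the lock lever about the same column axis, rad, clockwise from above positive: 0 to 0.45 open, 1.4 locked against its stop pin (hard stop). At value q it points 220 degrees minus q counter-clockwise from the x axis of column: to the robot's side. It turns stiffly (0.15 Nm) and stays where it is left.
- lever_end (a point): The lock lever: a steel bar 14 mm wide, 18 mm high (underside 139 mm, top 157 mm above the table), 100 mm long from the column axis, its last 15 mm black and 18 mm wide, on a round 38 mm hub (top 161 mm). This point: its outer end, on the top face, 100 mm from the column axis; x points outward along the lever.
- stop_pin (a point): Top of the lever's stop pin: 10 mm thick, 42 mm from the column axis, top 156 mm above the table. The locked lever lies against it.

How it is judged:
On the way, in this order (a step that is already met when the one before it is completed fails the run):
1. the pressing head stands centred over the round mould (horizontal distance between head and round_mouth below 0.01 m and velocity of joint swing_arm between -0.05 and 0.05 rad/s), for 0.2 s.
2. the lock lever is against its stop (value of joint lock_lever above 1.3 rad), for 0.2 s.
At the end, for the whole second after the job is handed in: The head's centre is within 10 mm (level distance) of the round mould's centre, the lock lever is within 0.1 rad of its stop (1.30 rad or more), and the arm is at rest, resting down on its column (all of step 1 and value of joint lock_lever above 1.3 rad and value of joint press_lift below 0.004 m); the robot touches nothing.
It fails at once if the swing arm is lifted on its column by more than 4 mm (value of joint press_lift above 0.004 m).
It fails at once if the swing arm is gripped (its two sides pressed at once by the fingers) (contact force between the fingers and swing_arm_c0 above 2 N and contact force between the fingers and swing_arm_c1 above 2 N).
It fails at once if the lock lever is gripped (its two sides pressed at once by the fingers) (contact force between the fingers and lock_lever_c0 above 2 N and contact force between the fingers and lock_lever_c1 above 2 N).
It fails at once if a loose thing (tin, jar, bottle, mug, brush or leaf bowl) is moved by more than 20 mm (distance of any of wax_tin, leaf_bowl_a, leaf_bowl_b, spray_bottle, glue_jar, brush, water_cup from where it was at the start of the episode above 0.02 m).
It also fails if it takes over 64 s, if anything falls off the work surface, if the arm or the gripper's body presses on something with over 40 N, if the wrist force passes 120 N, or if a joint passes its speed limit or range.

## Working session

There is one attempt and no reset: what is moved stays moved. The work goes in short steps, Python scripts to look and compute and a tool call to move; the robot and the scene stay as the last step left them, time stands still between calls to the robot, and variables do not carry over. Pictures are saved under pics/ and viewed, at most 10 in all, crops included, and the job is handed in when it is done.

Besides the shell and the picture viewer there is one more tool, called after "Request:" by a JSON object that holds its "op" and its "data". carry_out: Moves the arm, as the interface text tells. Its arguments: {"type":"object","properties":{"motion":{"type":"string"}},"required":["motion"]}

```bash
mkdir -p pics; ls; python3 - <<'E'
from bench import *
import cv2,numpy as np
s=get_state();print(s)
for n in("scene","top"):
    p,d=read_camera(n);cv2.imwrite(f"pics/{n}0.png",p[:,:,::-1]);np.save(f"pics/{n}0.npy",d)
    m=camera_model(n);print(n,m)
E
```

```text
pics
{'clock': 0.0, 'joint_positions': array([-1.51882184e+00,  2.59337912e-01,  1.53605883e+00,  2.29651306e-06,
        1.34799317e+00, -2.02802912e-01]), 'dq': array([ 0.00086231,  0.00076339,  0.00148925, -0.00080636, -0.00105448,
        0.00064771]), 'tau': array([-2.95085774e-03, -4.46031439e+01, -2.90570730e+01, -7.42043067e-04,
        1.14333769e-02, -3.82088281e-07]), 'position': array([ 0.13860855, -0.53166383,  0.2005872 ]), 'tool_rot': array([-3.11435904e+00, -3.98893412e-01, -2.16086847e-04]), 'ft_force': array([ 0.18888968,  0.16090326, -0.48460017]), 'moment': array([ 0.04867771, -0.025764  ,  0.0680078 ]), 'grasp_force': 0.0, 'finger_gap': 0.08512109959357822}
scene {'intrinsics': array([[410.22031809,   0.        , 317.98689621],
       [  0.        , 410.22031809, 207.5812013 ],
       [  0.        ,   0.        ,   1.        ]]), 'world_to_cam': array([[-0.86944169,  0.49378683,  0.01567547,  0.46324923],
       [-0.3429265 , -0.62604479,  0.70033516,  0.11155283],
       [ 0.35562982,  0.60352505,  0.71364203, -0.99046524],
       [ 0.        ,  0.        ,  0.        ,  1.        ]])}
top {'intrinsics': array([[397.74387233,   0.        , 328.80870404],
       [  0.        , 397.74387233, 201.5937579 ],
       [  0.        ,   0.        ,   1.        ]]), 'world_to_cam': array([[-0.02503261, -0.99925899, -0.02923767,  0.04442571],
       [ 0.98316709, -0.02990334,  0.18024502, -0.57286618],
       [-0.18098576, -0.02423351,  0.98318711, -0.74933752],
       [ 0.        ,  0.        ,  0.        ,  1.        ]])}
```

View pics/top0.png

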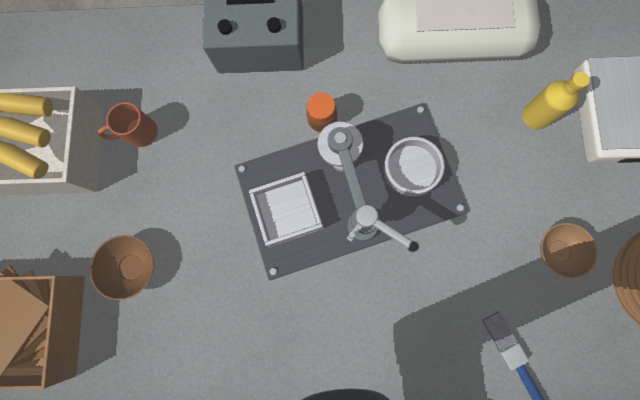

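View pics/scene0.png

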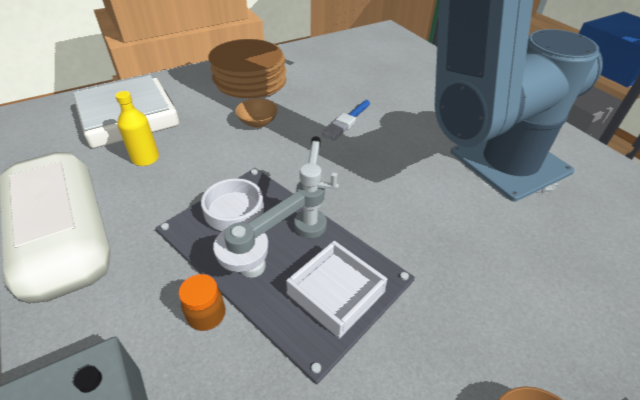

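The top view shows the column hub at (367,214), the head boss at (341,139), the round mould at about (414,165) on the right, the square one at (287,208), the lever tip at (413,246), and the pin at (352,239). The orange jar stands close to the head at (321,110). The scene view agrees: the round mould is on the robot's right.

```bash
cat > h.py <<'E'
from bench import *
import cv2,numpy as np
from scipy.spatial.transform import Rotation as R
def ray(n,u,v,z,m=None):
    m=m or camera_model(n);K=m["intrinsics"];T=m["world_to_cam"];Rm=T[:3,:3];c=-Rm.T@T[:3,3]
    x=(np.array([u,v,1.])-[K[0,2],K[1,2],0])/[K[0,0],K[1,1],1]
    d=Rm.T@(x*[1,-1,-1]);return c+d*(z-c[2])/d[2]
def pix(n,P):
    m=camera_model(n);p=m["world_to_cam"]@np.append(P,1);p=m["intrinsics"]@(p[:3]*[1,-1,-1]);return p[:2]/p[2]
def crop(n,x0,y0,w,h,f,out):
    p,d=read_camera(n);c=cv2.resize(p[y0:y0+h,x0:x0+w],None,fx=f,fy=f,interpolation=cv2.INTER_CUBIC);cv2.imwrite(f"pics/{out}.png",c[:,:,::-1]);return p,d
E
python3 - <<'E'
from h import *
b=[ray("top",u,v,.014)[:2] for u,v in((241,169),(420,110),(461,208),(272,271))]
print("bolts",np.round(b,3)); b=np.array(b)
for i in range(4):print(np.linalg.norm(b[i]-b[i-1]))
for k,u,v,z in(("hub",367,214,.161),("boss",341,139,.126),("round",414,165,.054),("square",287,208,.054),("tip",413,246,.157),("pin",352,239,.156)):
    print(k,np.round(ray("top",u,v,z),3))
crop("top",220,90,260,190,3,"crop1")
E
```

```text
bolts [[ 0.658  0.218]
 [ 0.779 -0.176]
 [ 0.559 -0.246]
 [ 0.439  0.15 ]]
0.22920955221037312
0.41127571784907485
0.23114309611195186
0.41400315858173453
hub [ 0.53  -0.039  0.161]
boss [0.679 0.001 0.126]
round [ 0.644 -0.147  0.054]
square [0.563 0.113 0.054]
tip [ 0.473 -0.116  0.157]
pin [ 0.488 -0.012  0.156]
```

View pics/crop1.png

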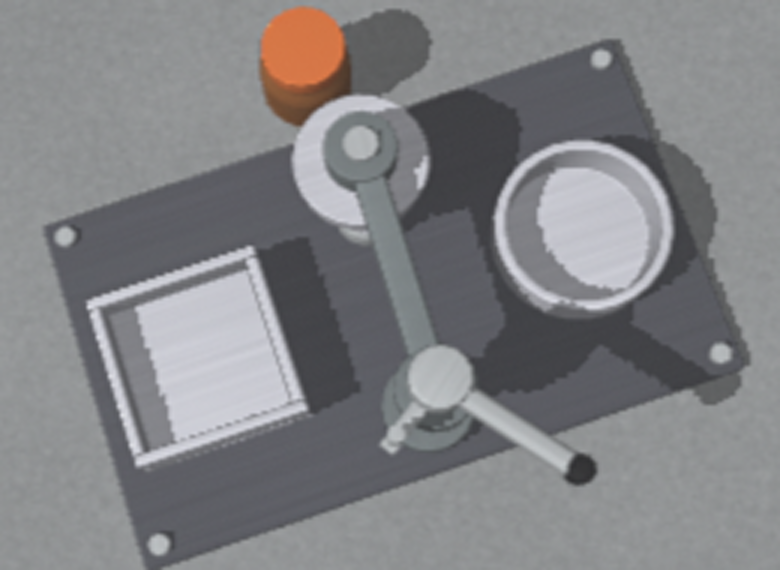

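Checks out: column ≈ (0.5275,-0.038), base x axis at 17°, head reach 158 mm, and the round mould within 1 mm of its expected place at -60°. The arm is at about -2° and the lever at q≈0. The tool's x axis is already parallel to the bar, so I'll go to the bar's left side with the fingers shut.

Request:
{"op": "carry_out", "data": {"motion": "1.1 -0.78 0 0 0 0 0; 2.2 -1.56 0 0 0 0 0; 3.3 -2.35 0 0 0 0 0; 4.4 -3.15 0 0 0 0 0; 5.5 -3.9 0 0 0 0 0"}}

```text
clock: 0.57
position: [0.2694, -0.3755, 0.2011]
tool_rot: [-3.116, -0.398, 0.0]
ft_force: [0.5, -0.7, -1.0]
finger_gap: 0.0255
grasp_force: 0.0
```

Request:
{"op": "carry_out", "data": {"motion": "1.1 -0.78 0 0 0 0 0; 2.2 -1.56 0 0 0 0 0; 3.3 -2.35 0 0 0 0 0; 4.4 -3.15 0 0 0 0 0; 5.5 -3.9 0 0 0 0 0"}}

```text
clock: 0.98
position: [0.3997, -0.2205, 0.2014]
tool_rot: [-3.116, -0.399, -0.0]
ft_force: [0.6, -1.1, -0.2]
finger_gap: 0.0003
grasp_force: 0.0
```

Request:
{"op": "carry_out", "data": {"motion": "1.1 -0.78 0 0 0 0 0; 2.2 -1.56 0 0 0 0 0; 3.3 -2.35 0 0 0 0 0; 4.4 -3.15 0 0 0 0 0; 5.5 -3.9 0 0 0 0 0"}}

```text
clock: 1.4
position: [0.5299, -0.0656, 0.2013]
tool_rot: [-3.116, -0.4, 0.0]
ft_force: [-0.6, -0.9, 0.1]
finger_gap: -0.0001
grasp_force: 0.0
```

Request:
{"op": "carry_out", "data": {"motion": "0.9 -0.7 0 0 0 0 0; 1.8 -1.4 0 0 0 0 0; 2.6 -1.9 0 0 0 0 0; 3.2 -2.3 0 0 0 0 0; 3.2 -2.3 0 0 0 0 0"}}

```text
clock: 1.82
position: [0.6066, 0.0267, 0.2005]
tool_rot: [-3.114, -0.404, -0.001]
ft_force: [-0.3, -0.6, 0.1]
finger_gap: -0.0
grasp_force: 0.0
```

```bash
python3 - <<'E'
from h import *
crop("top",240,90,240,180,3,"crop2")
print(pix("top",[.6066,.0267,.2]))
E
```

```text
[326.83728452 166.34167577]
```

View pics/crop2.png

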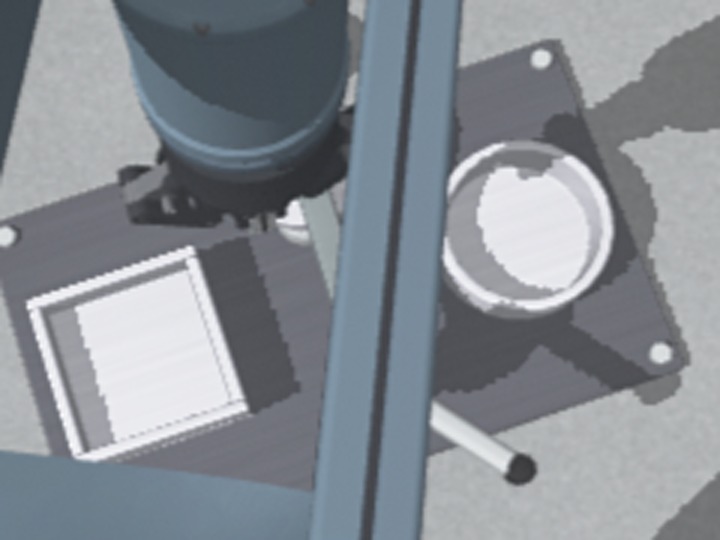

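The arm hides the fingers. The bar is visible at about (320,240), to the right of the gripper, as computed. I'll lower to z≈0.104 and watch the force.

Request:
{"op": "carry_out", "data": {"motion": "0 0 0.7 0 0 0 0; 0 0 1.4 0 0 0 0; 0 0 2.1 0 0 0 0; 0 0 2.8 0 0 0 0; 0 0 3.2 0 0 0 0"}}

```text
clock: 2.28
position: [0.6025, 0.0223, 0.1028]
tool_rot: [-3.116, -0.398, 0.006]
ft_force: [0.3, 0.9, 0.2]
finger_gap: 0.0001
grasp_force: 0.0
```

Request:
{"op": "carry_out", "data": {"motion": "0 0.1 0 0 0 0 0; 0 0.2 0 0 0 0 0; 0 0.3 0 0 0 0 0; 0 0.4 0 0 0 0 0; 0 0.4 0 0 0 0 0"}}

```text
clock: 2.7
position: [0.6088, 0.0104, 0.1068]
tool_rot: [3.115, 0.398, 0.004]
ft_force: [-0.2, -0.5, -0.0]
finger_gap: 0.0003
grasp_force: 0.0
```

Request:
{"op": "carry_out", "data": {"motion": "0.03 0.11 0 0 0 0.4 0; 0.055 0.215 0 0 0 0.8 0; 0.075 0.32 0 0 0 1.2 0; 0.095 0.43 0 0 0 1.6 0; 0.105 0.54 0 0 0 2 0"}}

```text
clock: 3.12
position: [0.6154, -0.0036, 0.1063]
tool_rot: [3.139, 0.123, 0.002]
ft_force: [-0.9, 0.1, -1.0]
finger_gap: 0.0001
grasp_force: 0.0
```

Request:
{"op": "carry_out", "data": {"motion": "0.03 0.11 0 0 0 0.4 0; 0.055 0.215 0 0 0 0.8 0; 0.075 0.32 0 0 0 1.2 0; 0.095 0.43 0 0 0 1.6 0; 0.105 0.54 0 0 0 2 0"}}

```text
clock: 3.53
position: [0.6199, -0.0195, 0.1063]
tool_rot: [3.138, -0.151, 0.002]
ft_force: [-0.3, -0.4, -0.1]
finger_gap: 0.0003
grasp_force: 0.0
```

```bash
cat >> h.py <<'E'
C=np.array([.5275,-.038])
def fing():
    s=get_state();M=R.from_rotvec(s["tool_rot"]).as_matrix();yaw=np.arctan2(M[1,0],M[0,0])
    p=s["position"][:2]-C;x=M[:2,0];n=np.array([-x[1],x[0]])
    print("clk",round(s["clock"],2),"pos",np.round(s["position"],4),"yaw",round(np.degrees(yaw),1),"rel",round(np.degrees(yaw)-17,1),"r",round(p@x,4),"w",round(p@n,4),"F tool",np.round(M.T@s["ft_force"],1),"tilt",np.round(M[:,2],3),"q6",np.round(s["joint_positions"][5],2))
E
python3 - <<'E'
from h import *
fing()
p,d=crop("top",240,90,240,180,3,"crop3")
crop("scene",150,140,260,195,3,"sc3")
E
```

```text
clk 3.53 pos [ 0.6199 -0.0195  0.1063] yaw -5.5 rel -22.5 r 0.0902 w 0.0272 F tool [-0.2  0.5  0.1] tilt [ 0.001 -0.    -1.   ] q6 1.46
```

View pics/sc3.png

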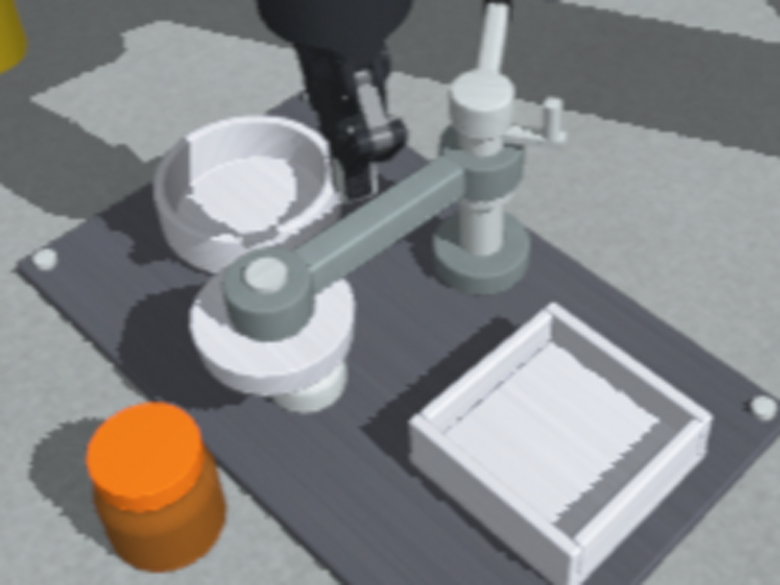

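```bash
python3 - <<'E'
from h import *
f=lambda P:((pix("scene",P)-[150,140])*3).round()
for P in([.6199,-.0195,.1063],[.6199,-.0195,.15],[.5275,-.038,.161],[.68,.002,.126],[.6445,-.147,.054],[.779,-.176,.014],[.5625,.113,.054]):print(P,f(P))
E
```

```text
[0.6199, -0.0195, 0.1063] [358. 228.]
[0.6199, -0.0195, 0.15] [353. 173.]
[0.5275, -0.038, 0.161] [484.  86.]
[0.68, 0.002, 0.126] [270. 268.]
[0.6445, -0.147, 0.054] [248. 172.]
[0.779, -0.176, 0.014] [ 47. 257.]
[0.5625, 0.113, 0.054] [559. 408.]
```

View pics/crop3.png

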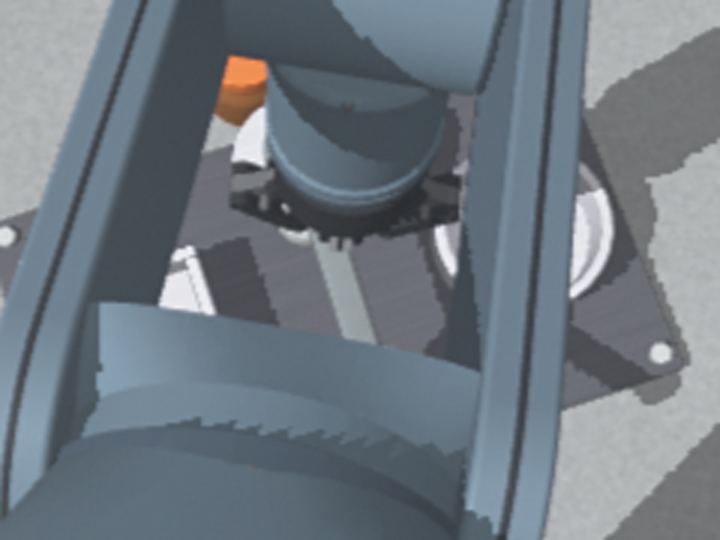

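```bash
cat >> h.py <<'E'
def pt(n,d,u,v):
    m=camera_model(n);K=m["intrinsics"];T=m["world_to_cam"];z=d[int(round(v)),int(round(u))]
    p=np.array([(u-K[0,2])/K[0,0]*z,-(v-K[1,2])/K[1,1]*z,-z]);return T[:3,:3].T@(p-T[:3,3])
E
python3 - <<'E'
from h import *
fing()
p,d=crop("scene",150,140,260,195,3,"sc4")
for v in range(165,225,4):
    print(v,[np.round(pt("scene",d,u,v),3).tolist() for u in (268,272)])
p,d=crop("wrist",0,0,640,400,1,"w4"); m=camera_model("wrist");print(np.linalg.inv(m["world_to_cam"]).round(3))
E
```

```text
clk 3.63 pos [ 0.6198 -0.0198  0.1062] yaw -5.4 rel -22.4 r 0.0902 w 0.0269 F tool [-0.8  1.   0.4] tilt [ 0.001 -0.    -1.   ] q6 1.45
165 [[0.628, 0.017, 0.249], [0.622, 0.016, 0.246]]
169 [[0.631, 0.022, 0.247], [0.623, 0.019, 0.241]]
173 [[0.63, 0.02, 0.237], [0.626, 0.024, 0.238]]
177 [[0.625, 0.005, 0.216], [0.628, 0.027, 0.235]]
181 [[0.622, -0.004, 0.2], [0.63, 0.032, 0.232]]
185 [[0.637, 0.034, 0.229], [0.633, 0.038, 0.23]]
189 [[0.639, 0.036, 0.223], [0.635, 0.041, 0.226]]
193 [[0.638, 0.032, 0.212], [0.629, 0.025, 0.202]]
197 [[0.624, -0.007, 0.164], [0.617, -0.007, 0.161]]
201 [[0.625, -0.006, 0.156], [0.618, -0.006, 0.153]]
205 [[0.624, -0.009, 0.145], [0.615, -0.014, 0.136]]
209 [[0.583, -0.122, 0.013], [0.614, -0.02, 0.12]]
213 [[0.623, -0.016, 0.119], [0.617, -0.012, 0.119]]
217 [[0.627, -0.008, 0.118], [0.621, -0.006, 0.117]]
221 [[0.63, -0.002, 0.116], [0.622, -0.004, 0.109]]
[[-0.093  0.947  0.307  0.699]
 [-0.996 -0.088 -0.029 -0.026]
 [-0.    -0.308  0.951  0.28 ]
 [ 0.     0.     0.     1.   ]]
```

View pics/w4.png

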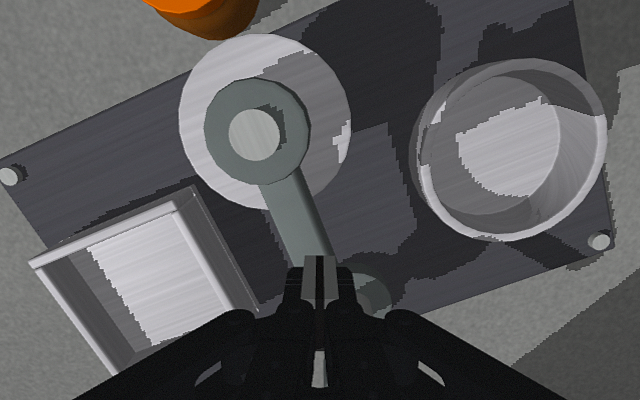

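The wrist view shows the shut fingertips at (318,260) standing over the bar, not beside it. The scene depth puts the tips at about z=0.13. I'll check which value is right.

```bash
python3 - <<'E'
from h import *
fing()
p,d=read_camera("wrist")
for k,u,v in(("bar",290,210),("bar",305,245),("boss",254,133),("rim",432,190),("rim",600,140),("plate",380,100),("sq",35,262)):print(k,np.round(pt("wrist",d,u,v),3))
for v in(250,256,258,262,268,275):print(v,[np.round(pt("wrist",d,u,v),3).tolist() for u in(308,330)])
p,d=read_camera("scene")
for u in range(264,278,2):
    for v in range(203,212): 
        q=pt("scene",d,u,v)
        if q[2]<.03 or abs(q[2]-.119)<.003: print(u,v-1,np.round(pt("scene",d,u,v-1),3),np.round(q,3));break
E
```

```text
clk 3.73 pos [ 0.6196 -0.0193  0.106 ] yaw -5.3 rel -22.3 r 0.0899 w 0.0272 F tool [-0.2  0.9 -0.2] tilt [ 0.001 -0.    -1.   ] q6 1.45
bar [ 0.646 -0.007  0.121]
bar [ 0.626 -0.012  0.119]
boss [0.684 0.003 0.129]
rim [ 0.629 -0.095  0.054]
rim [ 0.653 -0.201  0.054]
plate [ 0.688 -0.069  0.013]
sq [0.602 0.186 0.056]
250 [[0.624, -0.013, 0.121], [0.62, -0.024, 0.113]]
256 [[0.632, -0.015, 0.143], [0.63, -0.024, 0.142]]
258 [[0.631, -0.015, 0.143], [0.631, -0.024, 0.144]]
262 [[0.632, -0.015, 0.148], [0.631, -0.024, 0.148]]
268 [[0.631, -0.015, 0.152], [0.63, -0.024, 0.152]]
275 [[0.631, -0.015, 0.158], [0.631, -0.024, 0.158]]
264 207 [ 0.63  -0.014  0.138] [ 0.588 -0.13   0.011]
266 207 [ 0.627 -0.013  0.137] [ 0.586 -0.125  0.014]
268 206 [ 0.625 -0.008  0.143] [ 0.58  -0.128  0.012]
270 206 [ 0.619 -0.014  0.135] [ 0.576 -0.127  0.011]
272 205 [ 0.619 -0.006  0.145] [ 0.571 -0.127  0.011]
274 204 [ 0.612 -0.013  0.137] [ 0.566 -0.127  0.012]
276 202 [ 0.559 -0.134  0.011] [ 0.56  -0.132  0.011]
```

The wrist kinematics agree with the known heights (bar 0.119, rim 0.054). The shut fingertips, though, are at z≈0.136 when the reported TCP z is 0.106, so the tip is about 30 mm short of the nominal TCP. That means the fingers passed over the bar without touching it. I'll go back to its left side and lower by another 33 mm, with radius 0.10 to keep the gripper body clear of the hub.

Request:
{"op": "carry_out", "data": {"motion": "-0.1 -0.4 0 0 0 -1 0; -0.2 -0.8 0 0 0 -2 0; -0.3 -1.2 0 0 0 -3 0; -0.35 -1.55 0 0 0 -4 0; -0.35 -1.55 0 0 0 -4 0"}}

```text
clock: 4.25
position: [0.6128, 0.0302, 0.1055]
tool_rot: [-3.114, -0.407, 0.0]
ft_force: [-0.1, 1.0, 0.1]
finger_gap: -0.0
grasp_force: 0.0
```

```bash
python3 - <<'E'
from h import *
fing()
E
```

```text
clk 4.25 pos [0.6128 0.0302 0.1055] yaw 14.9 rel -2.1 r 0.1 w 0.0439 F tool [ 0.1 -1.  -0.1] tilt [-0.     0.001 -1.   ] q6 1.18
```

Request:
{"op": "carry_out", "data": {"motion": "0 0 0.3 0 0 0 0; 0 0 0.6 0 0 0 0; 0 0 0.9 0 0 0 0; 0 0 1.1 0 0 0 0; 0 0 1.1 0 0 0 0"}}

```text
clock: 4.67
position: [0.6117, 0.0276, 0.0699]
tool_rot: [-3.115, -0.397, 0.006]
ft_force: [-0.2, 1.1, -0.6]
finger_gap: 0.0001
grasp_force: 0.0
```

Request:
{"op": "carry_out", "data": {"motion": "0 0.15 0 0 0 0 0; 0 0.3 0 0 0 0 0; 0 0.45 0 0 0 0 0; 0 0.55 0 0 0 0 0; 0 0.55 0 0 0 0 0"}}

```text
clock: 5.08
position: [0.618, 0.011, 0.0729]
tool_rot: [3.116, 0.397, 0.002]
ft_force: [-0.3, -0.1, 0.2]
finger_gap: 0.0001
grasp_force: 0.0
```

```bash
python3 - <<'E'
from h import *
fing()
p,d=crop("scene",150,140,260,195,3,"sc5")
for v in range(190,232,3):
    print(v,[np.round(pt("scene",d,u,v),3).tolist() for u in (272,277)])
E
```

```text
clk 5.08 pos [0.618  0.011  0.0729] yaw 14.5 rel -2.5 r 0.0999 w 0.0247 F tool [-0.3 -0.  -0.2] tilt [ 0.001 -0.    -1.   ] q6 1.15
190 [[0.629, 0.027, 0.21], [0.624, 0.034, 0.213]]
193 [[0.632, 0.032, 0.209], [0.624, 0.033, 0.207]]
196 [[0.633, 0.034, 0.205], [0.624, 0.031, 0.198]]
199 [[0.633, 0.032, 0.198], [0.624, 0.03, 0.192]]
202 [[0.631, 0.028, 0.187], [0.625, 0.032, 0.187]]
205 [[0.632, 0.029, 0.182], [0.623, 0.027, 0.176]]
208 [[0.632, 0.027, 0.173], [0.624, 0.027, 0.17]]
211 [[0.629, 0.019, 0.158], [0.625, 0.029, 0.165]]
214 [[0.63, 0.019, 0.151], [0.625, 0.028, 0.157]]
217 [[0.631, 0.02, 0.147], [0.625, 0.026, 0.149]]
220 [[0.629, 0.014, 0.133], [0.623, 0.021, 0.136]]
223 [[0.63, 0.015, 0.126], [0.623, 0.02, 0.128]]
226 [[0.629, 0.013, 0.117], [0.623, 0.02, 0.121]]
229 [[0.793, 0.439, 0.621], [0.624, 0.021, 0.114]]
```

View pics/sc5.png

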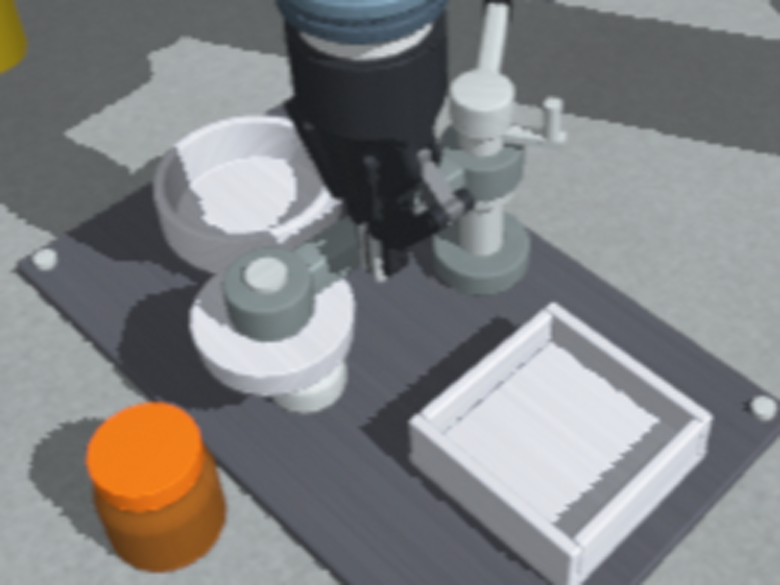

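The fingers now stand on the bar's left side at (375,270) in the crop, with the tips at z≈0.10 and no contact yet. The half-thickness is about 9 mm. Next I push along the arc, 10° per call.

Request:
{"op": "carry_out", "data": {"motion": "0.02 0.15 0 0 0 0.4 0; 0.035 0.28 0 0 0 0.8 0; 0.05 0.4 0 0 0 1.2 0; 0.055 0.52 0 0 0 1.6 0; 0.06 0.64 0 0 0 2 0"}}

```text
clock: 5.55
position: [0.6247, -0.0049, 0.0728]
tool_rot: [-3.138, -0.124, -0.003]
ft_force: [2.4, 3.9, -0.9]
finger_gap: -0.0001
grasp_force: 1.8
```

Request:
{"op": "carry_out", "data": {"motion": "0.02 0.12 0 0 0 0.4 0; 0.035 0.235 0 0 0 0.8 0; 0.05 0.35 0 0 0 1.2 0; 0.055 0.47 0 0 0 1.6 0; 0.06 0.59 0 0 0 2 0"}}

```text
clock: 5.97
position: [0.6284, -0.0225, 0.0728]
tool_rot: [-3.136, 0.15, -0.004]
ft_force: [2.6, 3.3, -1.5]
finger_gap: -0.0002
grasp_force: 1.8
```

```bash
python3 - <<'E'
from h import *
fing()
E
```

```text
clk 5.97 pos [ 0.6284 -0.0225  0.0728] yaw -5.5 rel -22.5 r 0.0989 w 0.0251 F tool [ 2.2 -3.5  1.6] tilt [ 0.003  0.001 -1.   ] q6 1.45
```

Request:
{"op": "carry_out", "data": {"motion": "0.03 0.12 0 0 0 0.4 0; 0.05 0.235 0 0 0 0.8 0; 0.07 0.355 0 0 0 1.2 0; 0.085 0.475 0 0 0 1.6 0; 0.09 0.59 0 0 0 2 0"}}

```text
clock: 6.38
position: [0.6296, -0.0406, 0.0729]
tool_rot: [-3.111, 0.423, -0.004]
ft_force: [3.3, 3.3, -1.0]
finger_gap: -0.0001
grasp_force: 1.8
```

Request:
{"op": "carry_out", "data": {"motion": "0.03 0.12 0 0 0 0.4 0; 0.05 0.235 0 0 0 0.8 0; 0.07 0.355 0 0 0 1.2 0; 0.085 0.475 0 0 0 1.6 0; 0.09 0.59 0 0 0 2 0"}}

```text
clock: 6.8
position: [0.6276, -0.0586, 0.0729]
tool_rot: [-3.063, 0.693, -0.005]
ft_force: [3.8, 1.9, 0.3]
finger_gap: 0.0002
grasp_force: 1.8
```

```bash
python3 - <<'E'
from h import *
fing()
p,d=crop("wrist",0,0,640,400,1,"w6")
E
```

```text
clk 6.8 pos [ 0.6276 -0.0586  0.0729] yaw -25.5 rel -42.5 r 0.0992 w 0.0245 F tool [ 2.6 -3.3 -0.2] tilt [ 0.003  0.001 -1.   ] q6 1.74
```

View pics/w6.png

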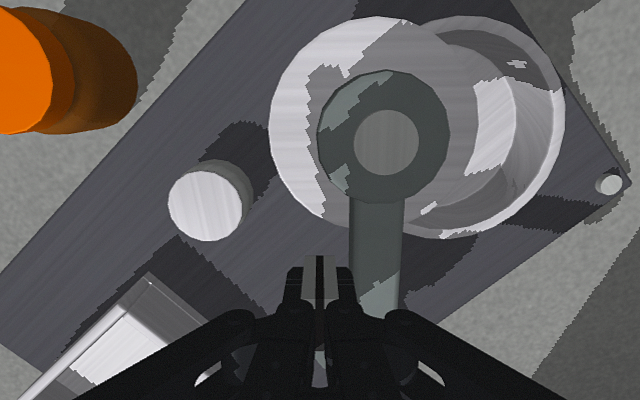

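The bar lies parallel to the tool, flush against the right finger. The boss ring is centred at (383,136) and the mould mouth shows behind it to the right.

```bash
cat >> h.py <<'E'
def head(u,v):
    q=ray("wrist",u,v,.126)[:2]-C;print("head r",np.linalg.norm(q).round(4),"rel",np.degrees(np.arctan2(q[1],q[0])).round(1)-17,"to mould",(np.array([.6445,-.147])-C-q).round(4))
E
python3 - <<'E'
from h import *
head(383,136.5)
p,d=read_camera("wrist")
# rim points of round mould by depth height
K=camera_model("wrist")
pts=[]
for v in range(0,400,3):
    for u in range(300,640,3):
        if d[v,u]>0:
            q=pt("wrist",d,u,v)
            if abs(q[2]-.054)<.0025:pts.append(q[:2])
pts=np.array(pts);from scipy.optimize import least_squares
g=np.array([.6445,-.147]);pts=pts[np.abs(np.linalg.norm(pts-g,axis=1)-.058)<.008]
print(len(pts),least_squares(lambda c:np.linalg.norm(pts-c[:2],axis=1)-c[2],[*g,.058],loss="soft_l1",f_scale=.002).x)
# boss top
b=[]
for v in range(0,400,2):
    for u in range(250,640,2):
        if d[v,u]>0:
            q=pt("wrist",d,u,v)
            if q[2]>.1235 and q[2]<.145:b.append(q)
b=np.array(b);b=b[np.linalg.norm(b[:,:2]-b[:,:2].mean(0),axis=1)<.03];c=(b.min(0)+b.max(0))/2;print(len(b),c,b.max(0)-b.min(0))
q=c[:2]-C;print(np.linalg.norm(q),np.degrees(np.arctan2(q[1],q[0]))-17)
E
```

```text
head r 0.1637 rel -41.7 to mould [-0.0318 -0.0406]Traceback (most recent call last):
  File "<stdin>", line 10, in <module>
  File "h.py", line 18, in pt
    m=camera_model(n);K=m["intrinsics"];T=m["world_to_cam"];z=d[int(round(v)),int(round(u))]
ValueError: time passes only in moves, steps and waits
```

Request:
{"op": "carry_out", "data": {"motion": "0.03 0.12 0 0 0 0.4 0; 0.05 0.235 0 0 0 0.8 0; 0.07 0.355 0 0 0 1.2 0; 0.085 0.475 0 0 0 1.6 0; 0.09 0.59 0 0 0 2 0"}}

```text
clock: 7.32
position: [0.6219, -0.0758, 0.0729]
tool_rot: [-2.992, 0.955, -0.003]
ft_force: [3.4, 2.0, 0.2]
finger_gap: 0.0
grasp_force: 1.8
```

Request:
{"op": "carry_out", "data": {"motion": "0.03 0.12 0 0 0 0.4 0; 0.05 0.235 0 0 0 0.8 0; 0.07 0.355 0 0 0 1.2 0; 0.08 0.415 0 0 0 1.4 0; 0.08 0.415 0 0 0 1.4 0"}}

```text
clock: 7.73
position: [0.616, -0.0879, 0.0728]
tool_rot: [-2.929, 1.136, -0.001]
ft_force: [1.5, 0.7, 0.6]
finger_gap: 0.0001
grasp_force: 1.1
```

```bash
cat > fit.py <<'E'
from h import *
from scipy.optimize import least_squares
fing()
def cloud(n):
    m=camera_model(n);p,d=read_camera(n);cv2.imwrite(f"pics/{n}_l.png",p[:,:,::-1]);K=m["intrinsics"];T=m["world_to_cam"]
    v,u=np.nonzero(d>0);z=d[v,u];X=np.stack([(u-K[0,2])/K[0,0]*z,-(v-K[1,2])/K[1,1]*z,-z],1);return (X-T[:3,3])@T[:3,:3]
def circ(P,z,tol,g,r,band):
    q=P[np.abs(P[:,2]-z)<tol][:,:2];q=q[np.abs(np.linalg.norm(q-g,axis=1)-r)<band]
    return len(q),least_squares(lambda c:np.linalg.norm(q-c[:2],axis=1)-c[2],[*g,r],loss="soft_l1",f_scale=.002).x.round(4)
P=cloud("wrist")
g=np.array([.6445,-.147]);print("rim",circ(P,.054,.002,g,.058,.007))
b=P[(P[:,2]>.1235)&(P[:,2]<.1285)&(np.linalg.norm(P[:,:2]-g,axis=1)<.06)]
c=(np.percentile(b,1,0)+np.percentile(b,99,0))/2;q=c[:2]-C
print("boss",len(b),c.round(4),np.ptp(b,0).round(3),"r",np.linalg.norm(q).round(4),"rel",(np.degrees(np.arctan2(q[1],q[0]))-17).round(1),"miss",(c[:2]-g).round(4))
E
python3 fit.py
```

```text
clk 7.73 pos [ 0.616  -0.0879  0.0728] yaw -42.4 rel -59.4 r 0.099 w 0.0228 F tool [ 0.6 -1.5 -0.6] tilt [ 0.001 -0.    -1.   ] q6 1.99
rim (4543, array([ 0.645 , -0.1476,  0.0572]))
boss 6459 [ 0.6406 -0.13    0.1259] [0.057 0.08  0.005] r 0.1458 rel -56.1 miss [-0.0039  0.017 ]
```

View pics/wrist_l.png

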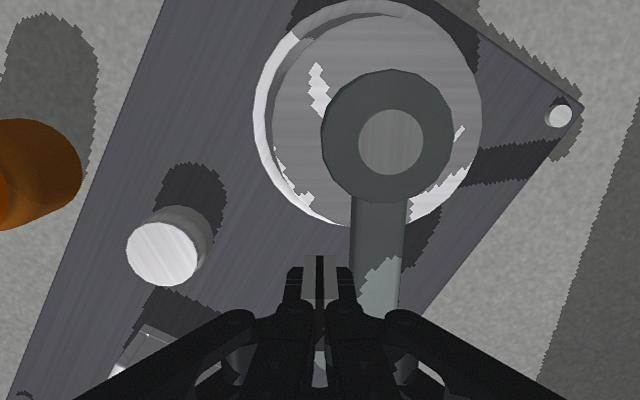

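The boss ring is now centred at (387.5,136.5), almost over the mould mouth. The bar is still flush with the finger.

```bash
python3 - <<'E'
from fit import *
m=camera_model("wrist")
for uv in((387.5,136.5),):
    q=ray("wrist",*uv,.126,m);print("head",q.round(4)); q=q[:2]-C; print(np.linalg.norm(q),np.degrees(np.arctan2(q[1],q[0]))-17)
b=P[(P[:,2]>.1245)&(P[:,2]<.1275)];b=b[np.linalg.norm(b[:,:2]-[.643,-.145],axis=1)<.03]
print("boss",len(b),((np.percentile(b,.5,0)+np.percentile(b,99.5,0))/2).round(4),np.ptp(b,0).round(3))
# head disc, upper edge z=.095
print("disc",circ(P,.095,.002,np.array([.643,-.145]),.043,.006))
b=P[(np.abs(P[:,2]-.119)<.0015)];l=b[:,:2]-C;r=np.linalg.norm(l,axis=1);k=(r>.105)&(r<.134)&(np.abs(np.degrees(np.arctan2(l[:,1],l[:,0]))+42)<12)
print("bar",k.sum(),(np.degrees(np.arctan2(*(np.percentile(l[k],1,0)+np.percentile(l[k],99,0))[::-1]))-17).round(1))
E
```

```text
clk 7.78 pos [ 0.616  -0.0878  0.0728] yaw -42.3 rel -59.3 r 0.099 w 0.0228 F tool [ 0.4 -1.5 -1.2] tilt [ 0.001 -0.    -1.   ] q6 1.99
rim (4554, array([ 0.645 , -0.1476,  0.0572]))
boss 6481 [ 0.6408 -0.1301  0.1259] [0.057 0.08  0.005] r 0.1461 rel -56.1 miss [-0.0037  0.0169]
head [ 0.6485 -0.1479  0.126 ]
0.16347353274097037 -59.26283913782929
boss 2462 [ 0.6473 -0.1475  0.126 ] [0.042 0.042 0.003]
disc (9711, array([ 0.645 , -0.1463,  0.0408]))
bar 2618 -58.0
```

The head is within about 2 mm of the mould centre: disc (0.645,-0.146), rim (0.645,-0.148). I'll back off sideways, then rise.

Request:
{"op": "carry_out", "data": {"motion": "0 -0.2 0 0 0 0 0; 0 -0.4 0 0 0 0 0; 0 -0.6 0 0 0 0 0; 0 -0.7 0 0 0 0 0; 0 -0.7 0 0 0 0 0"}}

```text
clock: 8.25
position: [0.6302, -0.0715, 0.0721]
tool_rot: [-2.93, 1.134, 0.001]
ft_force: [-0.2, -0.0, -0.4]
finger_gap: 0.0001
grasp_force: 0.0
```

Request:
{"op": "carry_out", "data": {"motion": "0 0 -0.7 0 0 0 0; 0 0 -1.5 0 0 0 0; 0 0 -2.4 0 0 0 0; 0 0 -3.1 0 0 0 0; 0 0 -3.4 0 0 0 0"}}

```text
clock: 8.67
position: [0.6314, -0.0728, 0.178]
tool_rot: [-2.929, 1.136, -0.008]
ft_force: [0.1, -0.2, 0.5]
finger_gap: -0.0001
grasp_force: 0.0
```

```bash
python3 - <<'E'
from h import *
import fit
g=np.array([.645,-.147])
print("disc",fit.circ(fit.P,.095,.002,g,.043,.006))
for n in("top","scene"):
    P=fit.cloud(n)
    print(n,"disc",fit.circ(P,.095,.003,g,.043,.006))
    b=P[(P[:,2]>.150)&(P[:,2]<.163)];l=b[:,:2]-C;r=np.linalg.norm(l,axis=1);k=(r>.03)&(r<.106)
    print(n,"lever",k.sum(),[(a,np.round(np.median(l[k&(np.abs(r-a)<.006)],0),4),) for a in(.04,.05,.06,.07,.08,.09,.1)])
    k=(np.abs(P[:,2]-.161)<.002);l=P[k,:2];l=l[np.linalg.norm(l-C,axis=1)<.028];print("hub",len(l),((l.min(0)+l.max(0))/2).round(4))
E
```

```text
clk 8.67 pos [ 0.6314 -0.0728  0.178 ] yaw -42.4 rel -59.4 r 0.1002 w 0.0443 F tool [ 0.2  0.1 -0.5] tilt [ 0.005 -0.002 -1.   ] q6 2.02
rim (2421, array([ 0.646 , -0.1475,  0.0566]))
boss 1910 [ 0.6464 -0.1472  0.1259] [0.045 0.044 0.005] r 0.1615 rel -59.6 miss [ 0.0019 -0.0002]
disc (3178, array([ 0.6459, -0.1472,  0.0409]))
top disc (314, array([ 0.645 , -0.1466,  0.041 ]))
top lever 0 [(0.04, array([nan, nan])), (0.05, array([nan, nan])), (0.06, array([nan, nan])), (0.07, array([nan, nan])), (0.08, array([nan, nan])), (0.09, array([nan, nan])), (0.1, array([nan, nan]))]
  return _methods._mean(a, axis=axis, dtype=dtype,
  ret = um.true_divide(
Traceback (most recent call last):
ValueError: zero-size array to reduction operation minimum which has no identity
```

The head is centred to about 1 mm. Next: go to the right-hand side of the lever, with tool x pointing inward along it.

Request:
{"op": "carry_out", "data": {"motion": "-0.35 0.75 0 0 0 -1.3 0; -0.7 1.5 0 0 0 -2.6 0; -1.05 2.25 0 0 0 -3.9 0; -1.4 3 0 0 0 -5.2 0; -1.65 3.6 0 0 0 -6.5 0"}}

```text
clock: 9.18
position: [0.5175, -0.1185, 0.1721]
tool_rot: [-3.129, 0.262, 0.007]
ft_force: [-0.3, -1.3, -0.6]
finger_gap: -0.0001
grasp_force: 0.0
```

Request:
{"op": "carry_out", "data": {"motion": "0 0 0 0 0 -1.3 0; 0 0 0 0 0 -2.6 0; 0 0 0 0 0 -3.9 0; 0 0 0 0 0 -5.2 0; 0 0 0 0 0 -6.5 0"}}

```text
clock: 9.6
position: [0.5192, -0.1183, 0.1722]
tool_rot: [-3.077, -0.624, 0.005]
ft_force: [0.2, -0.4, 0.4]
finger_gap: 0.0002
grasp_force: 0.0
```

Request:
{"op": "carry_out", "data": {"motion": "0 0 0 0 0 -1.3 0; 0 0 0 0 0 -2.6 0; 0 0 0 0 0 -3.9 0; 0 0 0 0 0 -5.2 0; 0 0 0 0 0 -6.5 0"}}

```text
clock: 10.02
position: [0.5192, -0.1183, 0.1722]
tool_rot: [-2.779, -1.459, 0.004]
ft_force: [-0.5, -0.0, 0.8]
finger_gap: -0.0
grasp_force: 0.0
```

```bash
python3 - <<'E'
from h import *
import fit
fing()
P=fit.cloud("scene")
b=P[(P[:,2]>.150)&(P[:,2]<.163)];l=b[:,:2]-C;r=np.linalg.norm(l,axis=1)
for a in(.04,.05,.06,.07,.08,.09,.1):
    k=(np.abs(r-a)<.006);q=np.median(l[k],0) if k.any() else np.array([0,0]);print(a,k.sum(),q.round(4),(np.degrees(np.arctan2(q[1],q[0]))%360).round(1))
E
```

```text
clk 10.02 pos [ 0.5192 -0.1183  0.1722] yaw 55.4 rel 38.4 r -0.0708 w -0.0387 F tool [-0.3 -0.4 -0.8] tilt [-0.004  0.002 -1.   ] q6 0.17
rim (1928, array([ 0.6466, -0.1468,  0.0564]))
boss 1937 [ 0.6463 -0.1469  0.1259] [0.045 0.045 0.005] r 0.1611 rel -59.5 miss [0.0018 0.0001]
clk 10.07 pos [ 0.5192 -0.1183  0.1722] yaw 55.8 rel 38.8 r -0.071 w -0.0383 F tool [-0.4 -0.5 -0.4] tilt [-0.003  0.002 -1.   ] q6 0.16
0.04 66 [-0.0254 -0.0286] 228.4
0.05 31 [-0.0258 -0.0418] 238.3
0.06 33 [-0.0328 -0.0501] 236.7
0.07 29 [-0.0372 -0.0585] 237.5
0.08 31 [-0.044  -0.0664] 236.5
0.09 42 [-0.0497 -0.0749] 236.4
0.1 16 [-0.0542 -0.0815] 236.4
```

Request:
{"op": "carry_out", "data": {"motion": "0 0 0.5 0 0 0 0; 0 0 1 0 0 0 0; 0 0 1.5 0 0 0 0; 0 0 1.9 0 0 0 0; 0 0 1.9 0 0 0 0"}}

```text
clock: 10.53
position: [0.5178, -0.1176, 0.1137]
tool_rot: [-2.783, -1.445, 0.007]
ft_force: [-0.1, 0.7, -0.2]
finger_gap: -0.0003
grasp_force: 0.0
```

Request:
{"op": "carry_out", "data": {"motion": "0 -0.15 0 0 0 0 0; 0 -0.3 0 0 0 0 0; 0 -0.4 0 0 0 0 0; 0 -0.5 0 0 0 0 0; 0 -0.5 0 0 0 0 0"}}

```text
clock: 10.95
position: [0.5079, -0.1098, 0.1181]
tool_rot: [2.785, 1.453, 0.001]
ft_force: [0.1, 0.6, -0.0]
finger_gap: 0.0003
grasp_force: 0.0
```

Request:
{"op": "carry_out", "data": {"motion": "-0.03 -0.12 0 0 0 0.56 0; -0.06 -0.24 0 0 0 1.12 0; -0.08 -0.36 0 0 0 1.68 0; -0.095 -0.48 0 0 0 2.24 0; -0.1 -0.6 0 0 0 2.8 0"}}

```text
clock: 11.37
position: [0.4926, -0.1032, 0.1182]
tool_rot: [2.941, 1.098, 0.003]
ft_force: [1.0, -2.1, 0.3]
finger_gap: -0.0002
grasp_force: 1.1
```

```bash
cat > lev.py <<'E'
from h import *
import fit
P=fit.cloud("scene")
b=P[(P[:,2]>.150)&(P[:,2]<.159)];l=b[:,:2]-C;r=np.linalg.norm(l,axis=1);a=np.degrees(np.arctan2(l[:,1],l[:,0]))%360
k=(r>.082)&(r<.104)&(a>120)&(a<245)
print("tip pts",k.sum(),np.median(l[k],0).round(4),"q",((237-np.median(a[k]))*np.pi/180).round(3))
E
python3 lev.py
```

```text
clk 11.37 pos [ 0.4926 -0.1032  0.1182] yaw 40.9 rel 23.9 r -0.0691 w -0.0263 F tool [-0.6  2.3 -0.3] tilt [ 0.002 -0.002 -1.   ] q6 0.43
rim (2053, array([ 0.6458, -0.1464,  0.0559]))
boss 3337 [ 0.6439 -0.1453  0.1259] [0.042 0.044 0.005] r 0.1583 rel -59.7 miss [-0.0006  0.0017]
tip pts 55 [-0.0642 -0.0645] q 0.209
```

Contact is made and the lever is turning.

Request:
{"op": "carry_out", "data": {"motion": "-0.03 -0.12 0 0 0 0.56 0; -0.06 -0.24 0 0 0 1.12 0; -0.08 -0.36 0 0 0 1.68 0; -0.095 -0.48 0 0 0 2.24 0; -0.1 -0.6 0 0 0 2.8 0"}}

```text
clock: 11.88
position: [0.478, -0.0917, 0.118]
tool_rot: [3.052, 0.734, 0.001]
ft_force: [-1.0, -4.4, 1.2]
finger_gap: -0.0003
grasp_force: 1.4
```

Request:
{"op": "carry_out", "data": {"motion": "-0.03 -0.12 0 0 0 0.56 0; -0.06 -0.24 0 0 0 1.12 0; -0.08 -0.36 0 0 0 1.68 0; -0.095 -0.48 0 0 0 2.24 0; -0.1 -0.6 0 0 0 2.8 0"}}

```text
clock: 12.3
position: [0.4667, -0.0769, 0.118]
tool_rot: [3.12, 0.357, 0.0]
ft_force: [-1.3, -2.7, 1.9]
finger_gap: 0.0003
grasp_force: 1.6
```

Request:
{"op": "carry_out", "data": {"motion": "-0.03 -0.12 0 0 0 0.56 0; -0.06 -0.24 0 0 0 1.12 0; -0.08 -0.36 0 0 0 1.68 0; -0.095 -0.48 0 0 0 2.24 0; -0.1 -0.6 0 0 0 2.8 0"}}

```text
clock: 12.72
position: [0.4594, -0.0598, 0.1179]
tool_rot: [3.14, -0.026, -0.001]
ft_force: [-2.9, -3.7, 2.0]
finger_gap: 0.0
grasp_force: 1.7
```

```bash
python3 lev.py
```

```text
clk 12.72 pos [ 0.4594 -0.0598  0.1179] yaw -0.9 rel -17.9 r -0.0677 w -0.0229 F tool [-2.8  3.7 -2. ] tilt [-0.    -0.001 -1.   ] q6 1.22
rim (236, array([ 0.6736, -0.1472,  0.0857]))Traceback (most recent call last):
  File "lev.py", line 2, in <module>
    import fit
  File "fit.py", line 13, in <module>
    c=(np.percentile(b,1,0)+np.percentile(b,99,0))/2;q=c[:2]-C
       ~~~~~~~~~~~~~^^^^^^^
    return _quantile_unchecked(
        a, q, axis, out, overwrite_input, method, keepdims, weights)
    return _ureduce(a,
                    func=_quantile_ureduce_func,
    ...<5 lines>...
                    overwrite_input=overwrite_input,
                    method=method)
    r = func(a, **kwargs)
    result = _quantile(arr,
                       quantiles=q,
    ...<2 lines>...
                       out=out,
                       weights=wgt)
    slices_having_nans = np.isnan(arr[-1, ...])
                                  ~~~^^^^^^^^^
IndexError: index -1 is out of bounds for axis 0 with size 0
```

Request:
{"op": "carry_out", "data": {"motion": "-0.03 -0.12 0 0 0 0.56 0; -0.06 -0.24 0 0 0 1.12 0; -0.08 -0.36 0 0 0 1.68 0; -0.095 -0.48 0 0 0 2.24 0; -0.1 -0.6 0 0 0 2.8 0"}}

```text
clock: 13.18
position: [0.4568, -0.0415, 0.1178]
tool_rot: [3.114, -0.407, -0.0]
ft_force: [-2.1, -2.2, 1.4]
finger_gap: 0.0001
grasp_force: 1.7
```

Request:
{"op": "carry_out", "data": {"motion": "-0.015 -0.06 0 0 0 0.28 0; -0.03 -0.12 0 0 0 0.56 0; -0.045 -0.18 0 0 0 0.84 0; -0.06 -0.24 0 0 0 1.12 0; -0.06 -0.24 0 0 0 1.12 0"}}

```text
clock: 13.6
position: [0.4571, -0.0338, 0.1177]
tool_rot: [3.092, -0.557, -0.0]
ft_force: [-0.9, -1.0, 1.9]
finger_gap: -0.0001
grasp_force: 1.2
```

```bash
sed -i '/^g=np/,$d' fit.py; sed -i 's/^P=cloud.*//' fit.py; python3 lev.py
```

```text
clk 13.6 pos [ 0.4571 -0.0338  0.1177] yaw -20.4 rel -37.4 r -0.0675 w -0.0206 F tool [-0.5  1.2 -1.9] tilt [-0. -0. -1.] q6 1.61
tip pts 82 [-0.0838  0.0345] q 1.388
```

q is about 1.36–1.39, so the stop is nearly reached. I'll press on gently until the force rises.

Request:
{"op": "carry_out", "data": {"motion": "0 -0.03 0 0 0 0.1 0; 0 -0.06 0 0 0 0.2 0; 0 -0.09 0 0 0 0.3 0; 0 -0.12 0 0 0 0.4 0; 0 -0.12 0 0 0 0.4 0"}}

```text
clock: 14.07
position: [0.4582, -0.0303, 0.1174]
tool_rot: [3.081, -0.613, -0.001]
ft_force: [-4.6, -1.4, 3.5]
finger_gap: 0.0002
grasp_force: 1.7
```

Request:
{"op": "carry_out", "data": {"motion": "0 -0.03 0 0 0 0 0; 0 -0.06 0 0 0 0 0; 0 -0.08 0 0 0 0 0; 0 -0.08 0 0 0 0 0; 0 -0.08 0 0 0 0 0"}}

```text
clock: 14.48
position: [0.4584, -0.03, 0.1174]
tool_rot: [3.078, -0.611, -0.002]
ft_force: [-7.3, -9.0, 4.5]
finger_gap: 0.0001
grasp_force: 5.9
```

```bash
python3 lev.py; python3 -c "
from h import *
fing()"
```

```text
clk 14.48 pos [ 0.4584 -0.03    0.1174] yaw -22.4 rel -39.4 r -0.067 w -0.019 F tool [-3.3 11.1 -4.5] tilt [-0.002 -0.003 -1.   ] q6 1.66
tip pts 80 [-0.0816  0.0384] q 1.44
clk 14.53 pos [ 0.4583 -0.0299  0.1174] yaw -22.5 rel -39.5 r -0.067 w -0.019 F tool [-2.1 11.2 -5.1] tilt [-0.002 -0.003 -1.   ] q6 1.66
```

The force rose to 11 N with no further motion, so the lever is against its stop. I'll back off, lift away, and check.

Request:
{"op": "carry_out", "data": {"motion": "0 0.2 0 0 0 0 0; 0 0.5 0 0 0 0 0; 0 0.8 0 0 0 0 0; 0 1 0 0 0 0 0; 0 1 0 0 0 0 0"}}

```text
clock: 14.95
position: [0.4476, -0.057, 0.1174]
tool_rot: [3.081, -0.615, 0.0]
ft_force: [-0.5, 0.1, -0.2]
finger_gap: -0.0001
grasp_force: 0.0
```

Request:
{"op": "carry_out", "data": {"motion": "0 0 -0.7 0 0 0 0; 0 0 -1.5 0 0 0 0; 0 0 -2.4 0 0 0 0; 0 0 -3 0 0 0 0; 0 0 -3 0 0 0 0"}}

```text
clock: 15.37
position: [0.4504, -0.0567, 0.2114]
tool_rot: [3.08, -0.613, 0.012]
ft_force: [0.7, 0.6, -0.2]
finger_gap: -0.0003
grasp_force: 0.0
```

```bash
python3 lev.py; python3 - <<'E'
from fit import *
g=np.array([.645,-.147])
for n in("scene","wrist"):
    P=cloud(n);print(n,"disc",circ(P,.095,.002,g,.043,.006))
    b=P[(P[:,2]>.1235)&(P[:,2]<.1285)&(np.linalg.norm(P[:,:2]-g,axis=1)<.03)]
    if len(b):print("boss",len(b),((b.min(0)+b.max(0))/2).round(4),np.median(b[:,2]).round(4))
E
```

```text
clk 15.37 pos [ 0.4504 -0.0567  0.2114] yaw -22.5 rel -39.5 r -0.0641 w -0.0468 F tool [ 0.4 -0.8  0.2] tilt [ 0.007 -0.002 -1.   ] q6 1.59
tip pts 81 [-0.0821  0.0384] q 1.442
clk 15.42 pos [ 0.4493 -0.0563  0.2094] yaw -22.5 rel -39.5 r -0.0652 w -0.0469 F tool [0.5 0.6 0.4] tilt [ 0.005 -0.001 -1.   ] q6 1.59
scene disc (257, array([ 0.6463, -0.1471,  0.0412]))
boss 89 [ 0.6501 -0.1426  0.1258] 0.1256
wrist disc (0, array([ 0.645, -0.147,  0.043]))
```

The head is still centred to within 1–2 mm, the lever is at its stop, and the fingers are clear.

```bash
python3 -c "
from bench import *
print(hand_in())"
```

```text
the job is handed in; nothing more can be done
None
```

I pushed the swing arm until the pressing head stood within about 2 mm of the round mould's centre, then pushed the lock lever clockwise against its stop pin, and handed the job in at about 15 s; no verdict came back.

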